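# Put the kiln furniture away

## Robot

A 7-joint arm with a two-finger parallel gripper is mounted at the origin on the work surface. World frame = base frame: x ahead of the robot, y to its left, z up, the work surface at z = 0. Lengths are in m, angles in rad, forces in N, time in s.
With the tool pointing down it reaches from about 0.35 to 0.9 m from the base axis. Payload 8.1 kg.
Tool frame: the origin (TCP) lies between the finger pads; the fingertips stand 22 mm ahead of it and the grasp point (between the pads) lies 3 mm ahead of it (arm.tip_reach is the distance from the TCP to the fingertips, in m); z points along the fingers, y is the line along which they close (so a half turn about z gives the same grasp; the last joint's range is limited). The gripper opens to 92 mm and grips with 3 to 60 N. Pads are 19 mm wide; open, the fingers measure 130 mm over their backs; the gripper's body (75 mm by 190 mm) begins 47 mm behind the grasp point.
Start: joints at [1.242, 0.434, 0.025, 1.573, -0.012, 1.134, -0.075], TCP at [0.14, -0.609, 0.249] pointing down, gripper open.
Joint ranges: [-2.62, 2.62], [-0.44, 2.09], [-1.27, 1.32], [0.08, 2.57], [-1.32, 4.46], [0.12, 2], [-2.74, 2.74]. Speed limits (rad/s): [2.22, 2.22, 3.01, 3.01, 3.14, 3.14, 3.14].

## Interface

Orientations are given as a rotation vector (axis times angle).
In Python, from cell import telemetry, vision, job, arm gives the robot as it stands. The module is installed in compiled form; this text tells all that it offers.
- The arm moves only by the shell command python3 -m creep 'ROWS' [FORCE]. ROWS is text: rows parted by semicolons, each of 7 numbers parted by spaces: the finger opening in cm, from 0 to 9.18, then the shift along the tool's x, y, z in cm, then the turn, a rotation vector about the tool's x, y, z in degrees. A call has 1 to 5 rows; each row is the pose to reach, as a shift and turn from the pose commanded when the call began, along the tool's axes at that moment; what a row does not reach only later rows make up. A row lasts 1/8 s, in which the tool goes at most 62.5 mm and 10.7 degrees, less where a joint would pass 70% of its speed; a pose out of reach is approached as far as the arm can. A call with a gripper value outside its range is refused whole. The fingers move at their own pace and stop on an object; FORCE is the grip in N (left out, the last holds). Time passes only in rows, so rows that repeat a pose let the fingers close. It gives the time, the measured TCP pose, the force, the opening and the grip force at its end, in the units of the state.
- telemetry.observe(): the state, without advancing time (a new reading comes with each control period).
- vision.get_image(name): name is "scene" or "top"; returns the picture (384x512x3 uint8, red, green, blue); there is no depth.
- vision.camera_info(name): a dict with "fov_y" (degrees; the focal length in pixels is half the picture's height over the tangent of half this angle, whatever the lens; pixels are square), "cx", "cy" (the principal point, pixels), "extrinsics" (4x4, takes a point from camera to world coordinates). Camera axes: x right, y down, z forward; pixel columns grow to the right and rows downward; lengths in m; the calibration is good to about 2 mm. A picture is of the moment at which its call begins. camera_info takes no time and is no camera call.
- job.sign_off(): hands the job in; it is judged then, once.
The state is a dict: "clock": time; "joints": joint angles; "dq": joint speeds; "joint_efforts": joint torques, N m; "position": TCP position; "ee_rot": TCP orientation; "force": force on the tool from outside, world axes, zero at the start; "ft_torque": the same for the moment, N m; "width": opening from 0.0 (shut) to 1.0 (fully open); "gripper_force": force on a finger pad.
Only numpy, scipy, OpenCV 4.12 (cv2) and the standard library are available. Lean on these libraries where they do the work, as an engineer would, in place of code of your own. Each camera call takes 0.05 s, during which the arm holds its last target. There are 200 camera calls.

## Task

The kiln has been unpacked and its loose furniture is mixed up on the glazing bench: two tall round props, a square prop and two star stilts. Put each piece in the plywood tray that already holds its own kind, props standing upright and stilts pins up, flat on the tray's floor and not on one another. Fireclay chips, so do not knock a piece over and set each down gently without dropping it, and leave the bisque cup and the black glaze jar where they are.

Things in the scene. Friction and masses are not known exactly. Their poses are not given: they have to be found in the camera images.
- tall_prop_a: tall prop: upright buff fireclay tube, 38 mm diameter, 100 mm high, hollow seen from above; about 0.17 kg. Origin: centre of its bottom end, z up its axis
- tall_prop_b: the other tall prop: upright buff fireclay tube, 38 mm diameter, 100 mm high, hollow seen from above; about 0.17 kg. Origin: centre of its bottom end, z up its axis
- square_prop: square prop: upright buff fireclay block, 40 by 40 mm (faces square to its x and y), 60 mm high, with a round bore seen from above; about 0.15 kg. Origin: centre of its underside, z up
- stilt_a: star stilt: flat buff fireclay star, three arms (along its x and at +120 and -120 degrees from it), each 34 mm long from the centre, 12 mm wide, 14 mm thick, with a pin on top 28 mm out, its point 24 mm above the underside; about 35 g. Can be pinched across one arm. Origin: centre of its underside, z up
- stilt_b: the other star stilt: flat buff fireclay star, three arms (along its x and at +120 and -120 degrees from it), each 34 mm long from the centre, 12 mm wide, 14 mm thick, with a pin on top 28 mm out, its point 24 mm above the underside; about 35 g. Can be pinched across one arm. Origin: centre of its underside, z up
- tall_tray: fixed shallow plywood tray, 170 by 170 mm outside, 22 mm high, sides and floor 6 mm thick. Told by the two tall round props (at x 50, y -32 and 31 mm), fixed in its back half (tray x > 0), of the loose ones' size; its front half (x < 0, nearer the robot) is empty. Origin: centre of its underside on the bench, z up. Turned up to 0.25 rad
- square_tray: fixed shallow plywood tray, 170 by 170 mm outside, 22 mm high, sides and floor 6 mm thick. Told by the two square props (at x 50, y -32 and 31 mm), fixed in its back half (tray x > 0), of the loose ones' size; its front half (x < 0, nearer the robot) is empty. Origin: centre of its underside on the bench, z up. Turned up to 0.25 rad
- stilt_tray: fixed shallow plywood tray, 170 by 170 mm outside, 22 mm high, sides and floor 6 mm thick. Told by the two star stilts (at x 42, y -38 and 38 mm), fixed in its back half (tray x > 0), of the loose ones' size; its front half (x < 0, nearer the robot) is empty. Origin: centre of its underside on the bench, z up. Turned up to 0.25 rad
- bisque_cup: bystander to leave alone: cream unglazed cup without handle, 76 mm across the rim, 55 mm high, loose. Origin: centre of its underside
- glaze_jar: bystander to leave alone: squat black jar with its screw lid on, 70 mm across, 55 mm high, loose. Origin: centre of its underside

How it is judged:
By the outcome, as a careful person would: the job done as asked, in the order asked, and still so for the second after the job is handed in, with the robot touching nothing.
It also fails if it takes over 131 s, if anything falls off the work surface, if the arm or the gripper's body presses on something with over 40 N, if the wrist force passes 120 N, or if a joint passes its speed limit or range.

## Working session

There is one attempt and no reset: what is moved stays moved. The work goes in short steps, Python scripts to look and compute and a shell command to move; the robot and the scene stay as the last step left them, time stands still between calls to the robot, and variables do not carry over. Pictures are saved under pics/ and viewed, at most 14 in all, crops included, and the job is handed in when it is done.

```bash
mkdir -p pics; python3 - <<'E'
from cell import telemetry, vision, arm
import cv2, numpy as np
for n in ("scene","top"):
    im=vision.get_image(n); cv2.imwrite(f"pics/{n}0.png",cv2.resize(im[:,:,::-1],(800,600),interpolation=cv2.INTER_CUBIC)); np.save(f"{n}0.npy",im)
    i=vision.camera_info(n); print(n,{k:np.round(v,4) if k=="extrinsics" else v for k,v in i.items()})
s=telemetry.observe(); print(s, arm.tip_reach)
E
```

```text
scene {'fov_y': 52.89932861224697, 'cx': 261.7085250994914, 'cy': 188.60195903595152, 'extrinsics': array([[ 6.3600e-02,  7.5540e-01, -6.5210e-01,  1.1997e+00],
       [ 9.9800e-01, -4.8800e-02,  4.0900e-02, -3.6300e-02],
       [-9.0000e-04, -6.5340e-01, -7.5700e-01,  7.9820e-01],
       [ 0.0000e+00,  0.0000e+00,  0.0000e+00,  1.0000e+00]])}
top {'fov_y': 43.35956699968202, 'cx': 254.2356353143985, 'cy': 189.72033185607503, 'extrinsics': array([[ 0.0039, -0.9856,  0.1692,  0.3664],
       [-0.9995,  0.0014,  0.0313, -0.0125],
       [-0.0311, -0.1692, -0.9851,  1.1357],
       [ 0.    ,  0.    ,  0.    ,  1.    ]])}
{'clock': 0.1, 'joints': array([ 1.24239399,  0.43512851,  0.02500249,  1.5739865 , -0.01160986,
        1.1340157 , -0.07512249]), 'dq': array([-1.75402810e-03, -2.18611305e-03,  8.35634545e-05, -3.36084646e-03,
       -9.12916236e-04, -9.94717421e-04,  9.13592580e-04]), 'joint_efforts': array([ 2.31230253e-03, -6.69129038e+01,  9.87645350e-01, -3.15147078e+01,
       -6.05165865e-02,  3.73618829e-02, -1.76127725e-05]), 'position': array([ 0.13977389, -0.60873618,  0.24804676]), 'ee_rot': array([-3.12025841e+00, -3.53592379e-01,  4.47606011e-04]), 'force': array([ 0.61628041,  0.98959061, -0.13769126]), 'ft_torque': array([-0.01695659, -0.04193694, -0.02257839]), 'gripper_force': 0.0, 'width': 1.0001141220881244} 0.022
```

View pics/scene0.png

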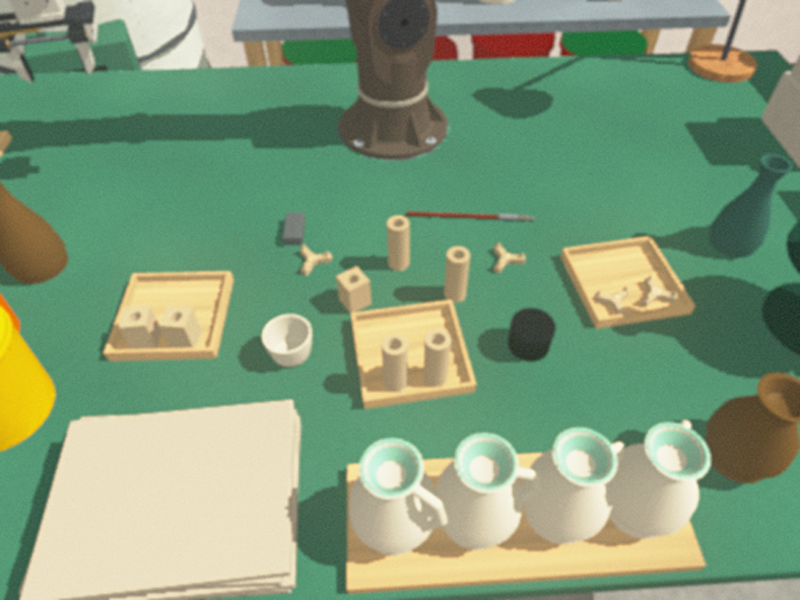

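View pics/top0.png

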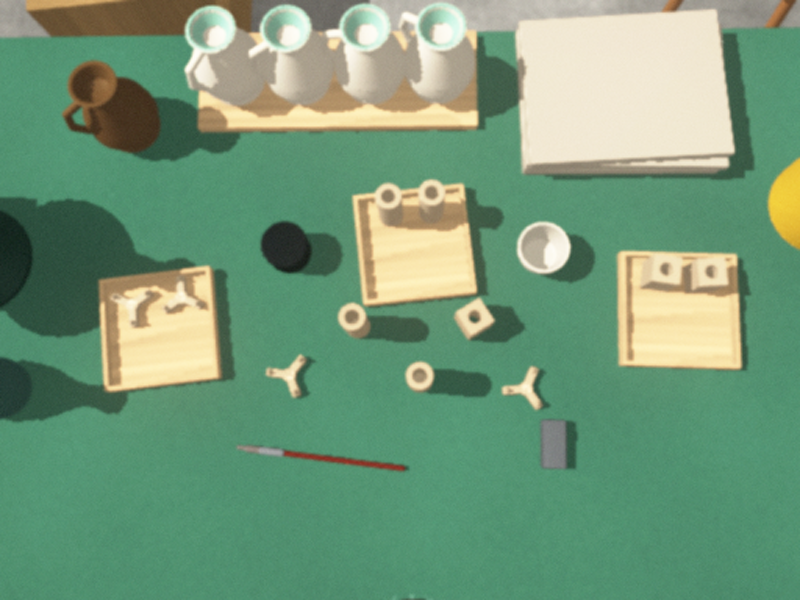

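The views agree. In the top picture (800x600), the loose tall props are at about (353,315) and (420,375), the square prop at (474,316), and the stilts at (290,376) and (525,390). The trays are stilt (160,328), tall (415,245) and square (680,310), with the jar at (286,247) and the cup at (544,248). Next I'll take enlarged crops of the loose pieces.

```bash
cat > vis.py <<'E'
import numpy as np, cv2
from cell import vision
def cam(n):
    i=vision.camera_info(n); f=192/np.tan(np.radians(i["fov_y"]/2)); return f,i["cx"],i["cy"],np.array(i["extrinsics"])
def ray(n,p):
    f,cx,cy,E=cam(n); d=E[:3,:3]@np.array([(p[0]-cx)/f,(p[1]-cy)/f,1]); return E[:3,3],d/np.linalg.norm(d)
def onz(n,p,z):
    o,d=ray(n,p); return o+d*(z-o[2])/d[2]
def tri(p,q,a="top",b="scene"):
    o1,d1=ray(a,p);o2,d2=ray(b,q)
    s=np.linalg.lstsq(np.c_[d1,-d2],o2-o1,rcond=None)[0]
    A=o1+d1*s[0];B=o2+d2*s[1]; return (A+B)/2,np.linalg.norm(A-B)
def proj(n,P):
    f,cx,cy,E=cam(n); c=E[:3,:3].T@(np.asarray(P)-E[:3,3]); return np.array([f*c[0]/c[2]+cx,f*c[1]/c[2]+cy])
def mask(im):
    h=cv2.cvtColor(im,cv2.COLOR_RGB2HSV); return ((h[...,0]<32)&(h[...,2]>95)).astype(np.uint8)*255
def crop(im,x0,y0,w,h,k,name):
    c=cv2.resize(im[y0:y0+h,x0:x0+w,::-1],None,fx=k,fy=k,interpolation=cv2.INTER_CUBIC); cv2.imwrite(name,c)
E
python3 - <<'E'
from vis import *
for n in("top","scene"):
    im=np.load(n+"0.npy"); m=mask(im)
    for c in cv2.findContours(m,cv2.RETR_CCOMP,cv2.CHAIN_APPROX_NONE)[0]:
        a=cv2.contourArea(c)
        if 15<a<8000:
            M=cv2.moments(c); r=cv2.minAreaRect(c)
            print(n,int(a),round(M["m10"]/M["m00"],1),round(M["m01"]/M["m00"],1),"box",cv2.boundingRect(c),"rect",np.round(cv2.boxPoints(r),1).tolist() if a>2000 else "")
crop(np.load("top0.npy"),165,180,195,95,4,"pics/ctop.png")
crop(np.load("scene0.npy"),180,130,180,75,4,"pics/cscene.png")
E
```

```text
top 211 218.8 294.3 box (180, 288, 79, 13) rect 
top 19 161.2 287.0 box (153, 286, 15, 3) rect 
top 209 336.4 248.3 box (322, 235, 25, 27) rect 
top 243 268.4 240.7 box (260, 232, 18, 19) rect 
top 200 185.2 239.6 box (171, 227, 25, 27) rect 
top 296 226.4 204.6 box (217, 194, 20, 22) rect 
top 374 303.0 203.6 box (291, 191, 25, 26) rect 
top 19 303.0 204.0 box (300, 202, 7, 5) rect 
top 5339 101.5 210.4 box (63, 170, 79, 81) rect [[59.70000076293945, 176.10000610351562], [135.6999969482422, 169.39999389648438], [142.3000030517578, 244.1999969482422], [66.30000305175781, 250.89999389648438]]
top 5635 434.1 198.3 box (395, 161, 80, 76) rect [[395.0, 161.0], [474.0, 161.0], [474.0, 236.0], [395.0, 236.0]]
top 809 347.6 158.4 box (332, 143, 33, 32) rect 
top 5212 264.8 155.9 box (226, 115, 80, 81) rect [[224.0, 119.5999984741211], [297.3999938964844, 111.69999694824219], [305.6000061035156, 188.39999389648438], [232.1999969482422, 196.1999969482422]]
top 783 503.1 130.3 box (492, 101, 20, 58) rect 
top 19 64.8 87.3 box (62, 84, 6, 8) rect 
top 764 58.0 55.2 box (40, 39, 35, 43) rect 
to
[... 1898 characters left out ...]
ene 90 54.8 35.8 box (49, 27, 11, 19) rect 
scene 214 10.5 32.4 box (0, 17, 29, 34) rect 
scene 3751 477.0 35.2 box (410, 0, 102, 106) rect [[410.0, 0.0], [511.0, 0.0], [511.0, 105.0], [410.0, 105.0]]
scene 32 317.5 0.9 box (307, 0, 22, 3) rect 
scene 1307 317.6 28.7 box (272, 0, 95, 39) rect 
scene 2874 122.8 20.0 box (53, 0, 133, 44) rect [[53.0, 0.0], [185.0, 0.0], [185.0, 43.0], [53.0, 43.0]]
scene 15 121.1 31.6 box (119, 28, 5, 8) rect 
scene 15 94.6 11.8 box (92, 9, 6, 7) rect 
scene 22 80.2 7.5 box (77, 4, 7, 7) rect 
scene 23 72.2 6.3 box (68, 3, 10, 7) rect 
scene 25 85.9 6.4 box (83, 2, 8, 9) rect 
scene 30 88.3 3.6 box (84, 0, 9, 9) rect 
scene 493 23.6 6.3 box (0, 0, 48, 16) rect
```

View pics/ctop.png

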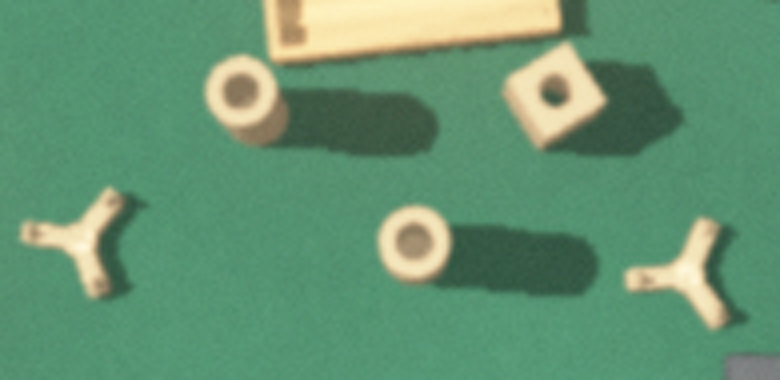

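View pics/cscene.png

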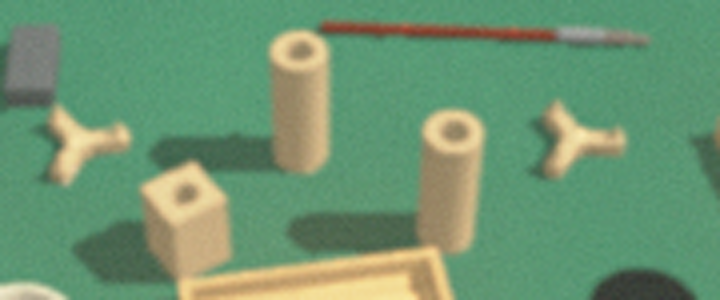

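In the top crop (4x, offset 165,180), the ring centres are at (241,91) and (414,241), the square bore at (555,91), and the stilt centres at (82,240) and (690,270). In the scene crop (offset 180,130), the same points are at (453,132), (299,51), (186,193), (578,140) and (80,145). I'll triangulate these now.

```bash
python3 - <<'E'
from vis import *
T=lambda u,v:((u+.5)/4-.5+165,(v+.5)/4-.5+180); S=lambda u,v:((u+.5)/4-.5+180,(v+.5)/4-.5+130)
for n,a,b in [("A",(241,91),(453,132)),("B",(414,241),(299,51)),("Sq",(555,91),(186,193)),("stL",(82,240),(578,140)),("stR",(690,270),(80,145))]:
    p,g=tri(T(*a),S(*b)); print(n,np.round(p,4),"gap",round(g,4))
def deg(c,t,z):
    a=onz("top",T(*c),z);b=onz("top",T(*t),z); d=b-a; return np.round(np.degrees(np.arctan2(d[1],d[0])),1),np.round(np.hypot(d[0],d[1]),4)
for c,ts in [((82,240),[(25,232),(117,192),(97,294)]),((690,270),[(630,280),(710,222),(722,325)])]:
    print([deg(c,t,.014) for t in ts], onz("top",T(*c),.014))
q=[(503,90),(571,42),(607,99),(541,138)]
print("sq edges",[deg(q[i],q[(i+1)%4],.06) for i in range(4)])
# trays
t=[c for c in cv2.findContours(mask(np.load("top0.npy")),0,2)[0] if 5000<cv2.contourArea(c)<5800]
s=[c for c in cv2.findContours(mask(np.load("scene0.npy")),0,2)[0] if 3300<cv2.contourArea(c)<5200]
def quad(c):
    h=cv2.convexHull(c)
    return cv2.approxPolyN(h,4,ensure_convex=True).reshape(-1,2) if hasattr(cv2,"approxPolyN") else cv2.approxPolyDP(h,6,True).reshape(-1,2)
for n,cs in(("top",t),("scene",s)):
    for c in cs:
        q=quad(c); P=np.array([onz(n,p,.022)[:2] for p in q]); print(n,q.tolist(),np.round(P,3).tolist(),"c",np.round(P.mean(0),3),"sides",np.round(np.linalg.norm(P-np.roll(P,-1,0),axis=1),3))
crop(np.load("top0.npy"),55,110,260,145,3,"pics/ttop.png")
a=cv2.resize(np.load("scene0.npy")[140:270,55:235,::-1],None,fx=3,fy=3,interpolation=cv2.INTER_CUBIC);b=cv2.resize(np.load("top0.npy")[150:250,385:485,::-1],None,fx=2.4,fy=2.4,interpolation=cv2.INTER_CUBIC)
E
```

```text
A [0.5166 0.085  0.1   ] gap 0.0017
B [ 0.4355 -0.0087  0.1008] gap 0.0019
Sq [ 0.522  -0.0873  0.0609] gap 0.0027
stL [0.442  0.187  0.0097] gap 0.0052
stR [ 0.425  -0.1663  0.011 ] gap 0.0041
[(np.float64(82.2), np.float64(0.0338)), (np.float64(-35.2), np.float64(0.0342)), (np.float64(-162.9), np.float64(0.0326))] [0.44144083 0.18363701 0.014     ]
[(np.float64(99.5), np.float64(0.0349)), (np.float64(-23.8), np.float64(0.0301)), (np.float64(-150.8), np.float64(0.0358))] [ 0.42488291 -0.16792645  0.014     ]
sq edges [(np.float64(-54.7), np.float64(0.0472)), (np.float64(-148.8), np.float64(0.0379)), (np.float64(120.6), np.float64(0.0432)), (np.float64(37.7), np.float64(0.0343))]
top [[142, 242], [66, 251], [62, 179], [136, 169]] [[0.435, 0.282], [0.414, 0.459], [0.584, 0.481], [0.608, 0.304]] c [0.51  0.382] sides [0.178 0.171 0.178 0.174]
top [[471, 162], [476, 237], [395, 234], [395, 160]] [[0.622, -0.482], [0.448, -0.481], [0.455, -0.299], [0.628, -0.307]] c [ 0.538 -0.392] sides [0.174 0.182 0.173 0.175]
top [[306, 188], [232, 196], [224, 119], [296, 113]] [[0.562, -0.098], [0.543, 0.075], [0.73, 0.096], [0.744, -0.077]] c [ 0.645 -0.001] sides [0.174 0.189 0.174 0.184]
scene [[138, 229], [63, 231], [84, 174], [150, 173]] [[0.642, -0.304], [0.636, -0.484], [0.447, -0.478], [0.455, -0.298]] c [ 0.545 -0.391] sides [0.181 0.189 0.181 0.187]
scene [[304, 250], [232, 261], [213, 173], [300, 156]] [[0.727, 0.092], [0.745, -0.076], [0.466, -0.125], [0.415, 0.123]] c [0.588 0.004] sides [0.169 0.283 0.253 0.313]
scene [[448, 200], [381, 211], [355, 159], [416, 150]] [[0.601, 0.484], [0.625, 0.302], [0.437, 0.278], [0.412, 0.463]] c [0.519 0.382] sides [0.184 0.19  0.187 0.19 ]
scene [[511, 0], [511, 105], [397, 23], [459, 0]] [[-0.536, 1.22], [0.224, 0.841], [-0.353, 0.634], [-0.552, 0.982]] c [-0.304  0.919] sides [0.849 0.612 0.401 0.238]
```

Heights check out: props 0.100 and 0.101 m, square 0.061 m, stilts about 0.010 m. The tray outlines measure about 0.17 m. I'll pick prop B first, so it isn't under the gripper body later. I also need a helper that works out tool-axis shifts.

```bash
cat > go.py <<'E'
import sys,numpy as np
from scipy.spatial.transform import Rotation as R
from cell import telemetry
# tray frames: x,y,yaw(deg)
TR={"tall":(.640,-.002,6.1),"sq":(.538,-.392,-2.),"st":(.511,.382,7.2)}
def tray(n,x,y):
    a,b,w=TR[n]; w=np.radians(w); return a+x*np.cos(w)-y*np.sin(w), b+x*np.sin(w)+y*np.cos(w)
def go(x,y,z,yaw):
    s=telemetry.observe(); Q=R.from_rotvec(s["ee_rot"]); w=np.radians(yaw)
    G=R.from_matrix(np.array([[np.cos(w),np.sin(w),0],[np.sin(w),-np.cos(w),0],[0,0,-1]]))
    d=Q.inv().apply(np.array([x,y,z])-s["position"])*100; t=np.degrees((Q.inv()*G).as_rotvec())
    print("shift cm",np.round(d,2),"turn",np.round(t,1),"pos",np.round(s["position"],4),"t",round(s["clock"],2))
if __name__=="__main__":
    a=sys.argv[1:]
    if a[0] in TR:
        x,y=tray(a[0],float(a[1]),float(a[2])); print("at",round(x,4),round(y,4)); go(x,y,float(a[3]),float(a[4])+TR[a[0]][2])
    else: go(*map(float,a))
E
python3 - <<'E'
from vis import *
for n,a,b in[("stilt front-r",(142,242),(355,159)),("stilt back-r",(136,169),(381,211)),("sq fl",(395,234),(150,173)),("cup",(347.6,158.4),(183.7,217))]: print(n,tri(a,b))
E
python3 go.py .4355 -.0087 .20 6.1
```

```text
stilt front-r (array([0.43504801, 0.28065208, 0.02004434]), np.float64(0.0044299296482298595))
stilt back-r (array([0.61197323, 0.30958977, 0.00403682]), np.float64(0.00035229626050482484))
sq fl (array([ 0.45451248, -0.29842592,  0.02195153]), np.float64(0.0013551777138897647))
cup (array([ 0.62720984, -0.19196766,  0.04209012]), np.float64(0.0024750696390855556))
shift cm [ 42.25 -51.86   4.87] turn [-0.1  0.   6.8] pos [ 0.1398 -0.6087  0.248 ] t 0.1
```

```bash
python3 -m creep '7 21 -26 2.5 0 0 6.8;7 21 -26 2.5 0 0 6.8;7 21 -26 2.5 0 0 6.8;7 21 -26 2.5 0 0 6.8;7 21 -26 2.5 0 0 6.8' 20; python3 go.py .4355 -.0087 .20 6.1
```

```text
clock: 0.72
position: [0.277, -0.3271, 0.2252]
ee_rot: [3.137, 0.168, 0.0]
force: [1.8, -0.1, 0.2]
width: 0.767
gripper_force: 0.0
shift cm [ 19.16 -29.96   2.52] turn [ 0. -0.  0.] pos [ 0.277  -0.3271  0.2252] t 0.72
```

```bash
python3 -m creep '7 19.2 -30 2.5 0 0 0;7 19.2 -30 2.5 0 0 0;7 19.2 -30 2.5 0 0 0;7 19.2 -30 2.5 0 0 0;7 19.2 -30 2.5 0 0 0'>/dev/null;python3 -m creep '7 2.6 -4.2 .3 0 0 0;7 2.6 -4.2 .3 0 0 0;7 2.6 -4.2 .3 0 0 0'; python3 go.py .4355 -.0087 .068 6.1
```

```text
clock: 1.72
position: [0.4363, -0.006, 0.2002]
ee_rot: [3.137, 0.168, -0.002]
force: [0.3, -1.1, 0.2]
width: 0.764
gripper_force: 0.0
shift cm [-0.1   0.25 13.22] turn [0.  0.1 0. ] pos [ 0.4363 -0.006   0.2002] t 1.73
```

```bash
python3 -m creep '7 -.1 .25 3 0 0 0;7 -.1 .25 6 0 0 0;7 -.1 .25 9 0 0 0;7 -.1 .25 11.5 0 0 0;7 -.1 .25 13.2 0 0 0'; python3 -m creep '7 0 0 0 0 0 0;7 0 0 0 0 0 0';python3 go.py .4355 -.0087 .068 6.1
python3 - <<'E'
from vis import *
for n in("scene","top"):
    im=vision.get_image(n); np.save(n+"1.npy",im)
a=cv2.resize(np.load("scene1.npy")[110:200,190:330,::-1],None,fx=5,fy=5,interpolation=cv2.INTER_CUBIC)
cv2.imwrite("pics/g1.png",a)
E
```

```text
clock: 2.35
position: [0.4352, -0.0101, 0.0675]
ee_rot: [3.136, 0.164, -0.002]
force: [-0.7, 0.6, 0.1]
width: 0.765
gripper_force: 0.0
clock: 2.6
position: [0.4363, -0.0089, 0.0691]
ee_rot: [3.137, 0.166, 0.001]
force: [0.2, 0.1, 0.0]
width: 0.759
gripper_force: 0.0
shift cm [-0.07 -0.03  0.11] turn [ 0. -0. -0.] pos [ 0.4363 -0.0089  0.0691] t 2.6
```

View pics/g1.png

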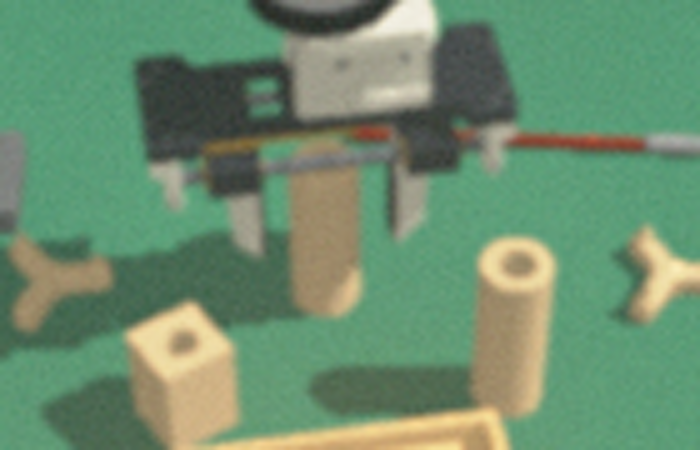

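The prop (crop x 290–360) sits centred between the open fingers (250 and 405), and nothing is touching. I'll close on it.

```bash
python3 -m creep '5.5 0 0 0 0 0 0;4.8 0 0 0 0 0 0;4.2 0 0 0 0 0 0;3.6 0 0 0 0 0 0;3 0 0 0 0 0 0' 15; python3 -m creep '3 0 0 0 0 0 0;3 0 0 0 0 0 0;3 0 0 0 0 0 0;3 0 0 0 0 0 0';python3 go.py tall -.042 -.038 .22 0
```

```text
clock: 3.32
position: [0.4362, -0.0082, 0.0685]
ee_rot: [3.137, 0.168, -0.0]
force: [0.2, -1.5, 0.5]
width: 0.396
gripper_force: 14.9
clock: 3.82
position: [0.4362, -0.0082, 0.0685]
ee_rot: [3.137, 0.168, 0.0]
force: [0.2, -1.4, 1.8]
width: 0.397
gripper_force: 14.9
at 0.6023 -0.0442
shift cm [ 16.13   5.36 -15.14] turn [ 0. -0.  0.] pos [ 0.4362 -0.0082  0.0685] t 3.83
```

```bash
python3 -m creep '3 0 0 -1 0 0 0;3 0 0 -4 0 0 0;3 0 0 -7 0 0 0;3 0 0 -10 0 0 0;3 0 0 -12 0 0 0'; python3 -m creep '3 4 1.3 0 0 0 0;3 8 2.7 0 0 0 0;3 12 4 0 0 0 0;3 15 4.9 0 0 0 0;3 16.1 5.36 0 0 0 0'; python3 -m creep '3 0 0 0 0 0 0;3 0 0 0 0 0 0';python3 go.py tall -.042 -.038 .0745 0
```

```text
clock: 4.45
position: [0.4362, -0.0077, 0.1903]
ee_rot: [-3.137, -0.169, -0.002]
force: [-0.8, -0.1, -1.8]
width: 0.4
gripper_force: 14.9
clock: 5.08
position: [0.6029, -0.0442, 0.1885]
ee_rot: [-3.136, -0.168, 0.0]
force: [-1.3, -0.2, -2.3]
width: 0.399
gripper_force: 15.0
clock: 5.32
position: [0.6007, -0.0438, 0.1886]
ee_rot: [-3.137, -0.169, 0.002]
force: [0.8, 0.3, -3.0]
width: 0.399
gripper_force: 15.0
at 0.6023 -0.0442
shift cm [ 0.16  0.07 11.41] turn [-0.   0.1  0.1] pos [ 0.6007 -0.0438  0.1886] t 5.33
```

```bash
python3 -m creep '3 .15 0 3 0 0 0;3 .15 0 6 0 0 0;3 .15 0 8 0 0 0;3 .15 0 9 0 0 0;3 .15 0 9.4 0 0 0' >/dev/null; python3 -m creep '3 0 0 0 0 0 0;3 0 0 0 0 0 0';python3 go.py tall -.042 -.038 .0745 0
python3 - <<'E'
from vis import *
for n in("scene","top"): np.save(n+"2.npy",vision.get_image(n))
a=cv2.resize(np.load("scene2.npy")[130:280,200:320,::-1],(384,480),interpolation=cv2.INTER_CUBIC)
b=cv2.resize(np.load("top2.npy")[100:220,200:304,::-1],(416,480),interpolation=cv2.INTER_CUBIC)
cv2.imwrite("pics/g2.png",np.hstack([a,b]))
E
```

```text
clock: 6.2
position: [0.6039, -0.044, 0.0953]
ee_rot: [3.137, 0.168, 0.002]
force: [-0.3, 0.5, -1.5]
width: 0.399
gripper_force: 15.0
at 0.6023 -0.0442
shift cm [-0.17  0.01  2.08] turn [ 0.  -0.1  0. ] pos [ 0.6039 -0.044   0.0953] t 6.2
```

View pics/g2.png

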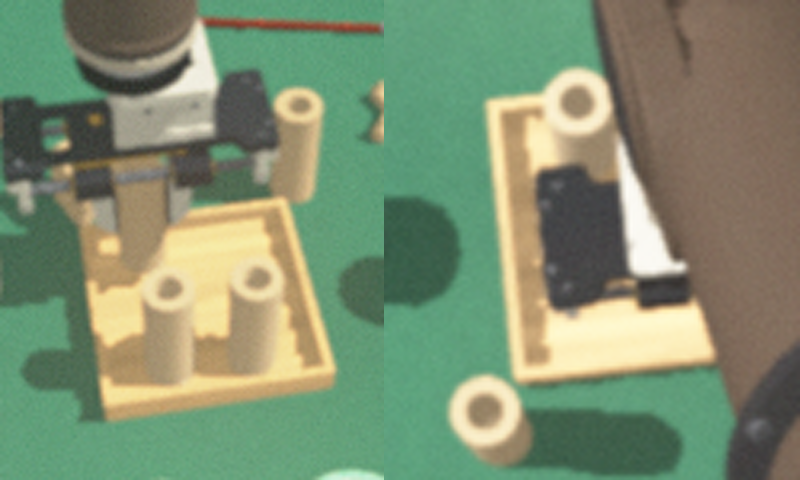

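The held prop hangs upright over the tray's empty front half (left crop, bottom at about (138,265)), well clear of the fixed pair. I'll lower it slowly.

```bash
python3 -m creep '3 -.1 0 .5 0 0 0;3 -.1 0 .9 0 0 0;3 -.1 0 1.3 0 0 0;3 -.1 0 1.5 0 0 0;3 -.1 0 1.6 0 0 0' ; python3 -m creep '3 0 0 .1 0 0 0;3 0 0 .2 0 0 0;3 0 0 .3 0 0 0;3 0 0 .4 0 0 0;3 0 0 .4 0 0 0'; python3 go.py tall -.042 -.038 .0745 0
```

```text
clock: 6.92
position: [0.6024, -0.0441, 0.0783]
ee_rot: [3.137, 0.168, -0.0]
force: [-0.9, 0.1, -1.0]
width: 0.398
gripper_force: 15.0
clock: 7.55
position: [0.6025, -0.0442, 0.0746]
ee_rot: [3.137, 0.168, 0.0]
force: [-1.6, -0.5, -1.0]
width: 0.399
gripper_force: 15.0
at 0.6023 -0.0442
shift cm [-0.03  0.    0.01] turn [ 0. -0.  0.] pos [ 0.6025 -0.0442  0.0746] t 7.55
```

```bash
for i in 1 2 3; do echo; done; python3 -m creep '3 0 0 .05 0 0 0;3 0 0 .05 0 0 0' | grep -E 'pos|force'; python3 -m creep '3 0 0 .05 0 0 0;3 0 0 .05 0 0 0' | grep -E 'pos|force'; python3 -m creep '3 0 0 .05 0 0 0;3 0 0 .05 0 0 0' | grep -E 'pos|force'
```

```text
position: [0.6026, -0.0442, 0.0745]
force: [-1.4, -0.8, 5.0]
gripper_force: 15.0
position: [0.6027, -0.0443, 0.0744]
force: [-3.1, -1.0, 10.0]
gripper_force: 15.0
position: [0.6028, -0.0443, 0.0744]
force: [-4.2, -1.6, 13.8]
gripper_force: 15.0
```

It touched down at 0.0745, as predicted. I'll ease the load off, release by opening gradually, then lift.

```bash
python3 -m creep '3 0 0 -.1 0 0 0;3 0 0 -.1 0 0 0;4.2 0 0 -.1 0 0 0;4.8 0 0 -.1 0 0 0;4.8 0 0 -.1 0 0 0'; python3 -m creep '5.2 0 0 -.1 0 0 0;5.2 0 0 -3 0 0 0;5.2 0 0 -6 0 0 0;5.2 0 0 -9 0 0 0;5.2 0 0 -12 0 0 0'; python3 go.py .5166 .085 .195 6.1
```

```text
clock: 8.93
position: [0.6024, -0.044, 0.0738]
ee_rot: [-3.137, -0.168, 0.0]
force: [-0.1, -0.4, 0.4]
width: 0.522
gripper_force: 0.0
clock: 9.55
position: [0.6023, -0.0441, 0.1951]
ee_rot: [-3.137, -0.168, 0.0]
force: [0.5, -0.3, -0.4]
width: 0.566
gripper_force: 0.0
shift cm [-7.140e+00 -1.375e+01  1.000e-02] turn [-0.  0.  0.] pos [ 0.6023 -0.0441  0.1951] t 9.55
```

```bash
python3 -m creep '7 -7.1 -13.7 0 0 0 0;7 -7.1 -13.7 0 0 0 0;7 -7.1 -13.7 0 0 0 0;7 -7.1 -13.7 0 0 0 0;7 -7.1 -13.7 0 0 0 0'>/dev/null; python3 go.py .5166 .085 .068 6.1
```

```text
shift cm [-0.11 -0.16 12.61] turn [ 0. -0. -0.] pos [0.5178 0.0836 0.1941] t 10.18
```

```bash
python3 - <<'E'
from vis import *
for n in("scene","top"): np.save(n+"3.npy",vision.get_image(n))
a=cv2.resize(np.load("scene3.npy")[110:270,200:328,::-1],(384,480),interpolation=cv2.INTER_CUBIC)
b=cv2.resize(np.load("top3.npy")[100:220,200:304,::-1],(416,480),interpolation=cv2.INTER_CUBIC)
cv2.imwrite("pics/g3.png",np.hstack([a,b]))
E
```

```text
(no output)
```

View pics/g3.png

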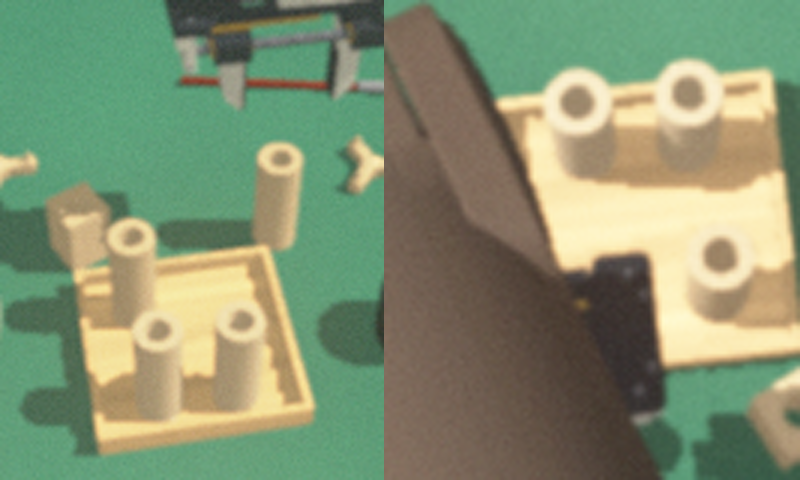

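Prop B stands upright in the front half of the tray (top crop (722,255)). Next is prop A.

```bash
python3 -m creep '7 -.1 -.16 3 0 0 0;7 -.1 -.16 6 0 0 0;7 -.1 -.16 9 0 0 0;7 -.1 -.16 11.3 0 0 0;7 -.1 -.16 12.6 0 0 0'>/dev/null; python3 -m creep '6.5 0 0 0 0 0 0;6 0 0 0 0 0 0;5.5 0 0 0 0 0 0;5 0 0 0 0 0 0';python3 go.py .5166 .085 .068 6.1;  python3 -m creep '4.4 0 0 0 0 0 0;3.8 0 0 0 0 0 0;3 0 0 0 0 0 0;3 0 0 0 0 0 0;3 0 0 0 0 0 0' 15; python3 -m creep '3 0 0 0 0 0 0;3 0 0 0 0 0 0;3 0 0 0 0 0 0'; python3 go.py tall -.042 .038 .188 0
```

```text
clock: 11.4
position: [0.5164, 0.0861, 0.0686]
ee_rot: [-3.137, -0.168, -0.002]
force: [0.1, 0.1, 0.6]
width: 0.556
gripper_force: 0.0
shift cm [0.01 0.11 0.06] turn [-0.  -0.1  0. ] pos [0.5164 0.0861 0.0686] t 11.4
clock: 12.02
position: [0.5161, 0.0858, 0.0681]
ee_rot: [3.137, 0.168, 0.0]
force: [-0.2, -0.9, 1.7]
width: 0.403
gripper_force: 15.0
clock: 12.4
position: [0.5162, 0.0858, 0.0681]
ee_rot: [3.137, 0.168, 0.0]
force: [-1.0, -1.8, 4.3]
width: 0.403
gripper_force: 15.0
at 0.5942 0.0313
shift cm [  7.18   6.26 -11.99] turn [ 0. -0.  0.] pos [0.5162 0.0858 0.0681] t 12.4
```

```bash
python3 -m creep '3 0 0 -1 0 0 0;3 0 0 -4 0 0 0;3 0 0 -7 0 0 0;3 0 0 -10 0 0 0;3 0 0 -12 0 0 0'; python3 -m creep '3 2 1.6 0 0 0 0;3 4 3.4 0 0 0 0;3 6 5.2 0 0 0 0;3 7.2 6.26 0 0 0 0;3 7.2 6.26 0 0 0 0'; python3 go.py tall -.042 .038 .0741 0
```

```text
clock: 13.02
position: [0.5162, 0.0865, 0.1899]
ee_rot: [-3.136, -0.169, -0.002]
force: [-0.2, 0.0, -2.4]
width: 0.398
gripper_force: 15.0
clock: 13.65
position: [0.5946, 0.031, 0.1879]
ee_rot: [-3.137, -0.166, 0.001]
force: [-0.6, 0.1, -1.4]
width: 0.402
gripper_force: 15.0
at 0.5942 0.0313
shift cm [-0.03 -0.03 11.38] turn [-0.  0. -0.] pos [0.5946 0.031  0.1879] t 13.65
```

```bash
python3 -m creep '3 0 0 3 0 0 0;3 0 0 6 0 0 0;3 0 0 8.5 0 0 0;3 0 0 10 0 0 0;3 0 0 10.6 0 0 0'>/dev/null; python3 -m creep '3 0 0 .2 0 0 0;3 0 0 .4 0 0 0;3 0 0 .5 0 0 0;3 0 0 .6 0 0 0;3 0 0 .6 0 0 0'; python3 -m creep '3 0 0 .05 0 0 0;3 0 0 .1 0 0 0;3 0 0 .1 0 0 0' | grep -E 'pos|force'; python3 -m creep '3 0 0 .05 0 0 0;3 0 0 .05 0 0 0' | grep -E 'pos|force'
```

```text
clock: 14.9
position: [0.5944, 0.0314, 0.0761]
ee_rot: [3.137, 0.168, 0.0]
force: [0.1, 0.0, -1.4]
width: 0.401
gripper_force: 15.0
position: [0.5943, 0.0315, 0.075]
force: [0.4, 0.7, -1.9]
gripper_force: 15.0
position: [0.5943, 0.0314, 0.0745]
force: [0.0, -0.3, -1.3]
gripper_force: 15.0
```

```bash
python3 -m creep '3 0 0 .05 0 0 0;3 0 0 .05 0 0 0' | grep -E 'pos|force'; python3 -m creep '3 0 0 .03 0 0 0;3 0 0 .03 0 0 0' | grep -E 'pos|force'
```

```text
position: [0.5944, 0.0314, 0.0742]
force: [0.2, 0.4, -0.1]
gripper_force: 15.0
position: [0.5945, 0.0314, 0.0741]
force: [-1.2, -1.1, 4.6]
gripper_force: 15.0
```

```bash
python3 -m creep '3.4 0 0 -.03 0 0 0;3.8 0 0 -.03 0 0 0;4.2 0 0 -.03 0 0 0;4.8 0 0 -.03 0 0 0;4.8 0 0 -.03 0 0 0'; python3 -m creep '5.2 0 0 0 0 0 0;5.2 0 0 -3 0 0 0;5.2 0 0 -6 0 0 0;5.2 0 0 -9 0 0 0;5.2 0 0 -12 0 0 0'; python3 go.py .522 -.0873 .17 33.5
```

```text
clock: 16.65
position: [0.5943, 0.0314, 0.074]
ee_rot: [-3.137, -0.168, 0.0]
force: [-0.3, 0.0, 0.4]
width: 0.521
gripper_force: 0.0
clock: 17.27
position: [0.5942, 0.0314, 0.195]
ee_rot: [3.137, 0.168, -0.0]
force: [0.7, -0.2, -0.8]
width: 0.564
gripper_force: 0.0
shift cm [-8.45 11.03  2.5 ] turn [  0.    0.  -27.4] pos [0.5942 0.0314 0.195 ] t 17.27
```

```bash
python3 -m creep '6.4 -8.4 11 0 0 0 -27;6.4 -8.4 11 0 0 0 -27;6.4 -8.4 11 0 0 0 -27;6.4 -8.4 11 2.5 0 0 -27;6.4 -8.4 11 2.5 0 0 -27'; python3 go.py .522 -.0873 .048 33
```

```text
clock: 17.9
position: [0.5213, -0.0872, 0.1679]
ee_rot: [-3.01, -0.895, 0.004]
force: [-0.4, -0.4, 0.6]
width: 0.695
gripper_force: 0.0
shift cm [ 0.08  0.07 11.99] turn [-0.1  0.1  0.1] pos [ 0.5213 -0.0872  0.1679] t 17.9
```

```bash
python3 -m creep '6.4 0 0 3 0 0 0;6.4 0 0 6 0 0 0;6.4 0 0 9 0 0 0;6.4 0 0 11 0 0 0;6.4 0 0 12 0 0 0'; python3 -m creep '6 0 0 0 0 0 0;5.4 0 0 0 0 0 0;5.4 0 0 0 0 0 0'; python3 go.py .522 -.0873 .048 33
python3 - <<'E'
from vis import *
for n in("scene","top"): np.save(n+"4.npy",vision.get_image(n))
a=cv2.resize(np.load("scene4.npy")[120:280,190:318,::-1],(384,480),interpolation=cv2.INTER_CUBIC)
b=cv2.resize(np.load("top4.npy")[100:220,230:334,::-1],(416,480),interpolation=cv2.INTER_CUBIC)
cv2.imwrite("pics/g4.png",np.hstack([a,b]))
E
```

```text
clock: 18.52
position: [0.5228, -0.0865, 0.0487]
ee_rot: [-3.011, -0.897, 0.001]
force: [-0.4, -0.6, 0.5]
width: 0.701
gripper_force: 0.0
clock: 18.9
position: [0.5231, -0.087, 0.0499]
ee_rot: [3.011, 0.895, 0.002]
force: [-0.2, 0.8, 1.3]
width: 0.592
gripper_force: 0.0
shift cm [-0.11 -0.04  0.19] turn [ 0.1 -0.1  0.1] pos [ 0.5231 -0.087   0.0499] t 18.9
```

View pics/g4.png

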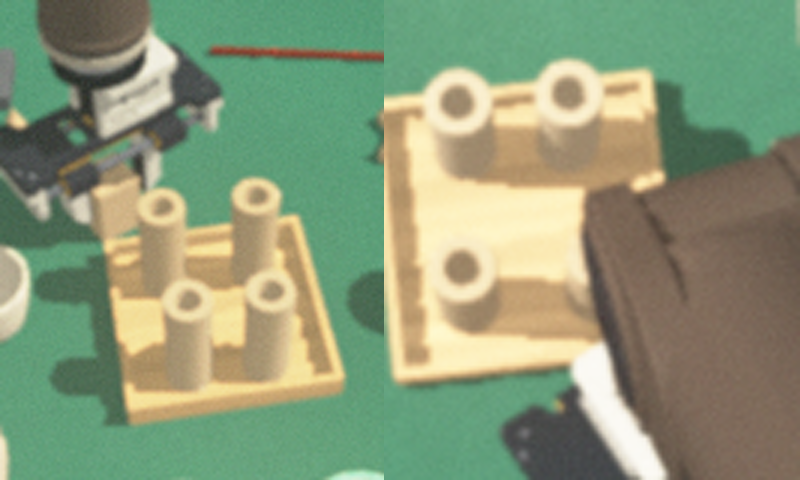

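Both tall props stand in the tray. The gripper straddles the square prop (left crop (117,205)) without touching the tray, so I'll close.

```bash
python3 -m creep '4.8 0 0 .1 0 0 0;4.4 0 0 .1 0 0 0;4 0 0 .1 0 0 0;3.4 0 0 .1 0 0 0;3.4 0 0 .1 0 0 0' 15; python3 -m creep '3.4 0 0 0 0 0 0;3.4 0 0 0 0 0 0;3.4 0 0 0 0 0 0'; python3 -m creep '3.4 0 0 -.5 0 0 0;3.4 0 0 -3 0 0 0;3.4 0 0 -6 0 0 0;3.4 0 0 -9 0 0 0;3.4 0 0 -11 0 0 0';  python3 go.py sq -.040 0 .16 0
```

```text
clock: 19.62
position: [0.5227, -0.087, 0.048]
ee_rot: [3.011, 0.896, 0.0]
force: [0.9, -0.3, 0.4]
width: 0.431
gripper_force: 15.0
clock: 20.0
position: [0.5226, -0.0869, 0.048]
ee_rot: [3.011, 0.896, 0.0]
force: [0.6, -1.8, 0.6]
width: 0.435
gripper_force: 15.0
clock: 20.62
position: [0.5226, -0.0868, 0.1596]
ee_rot: [3.011, 0.896, 0.001]
force: [1.6, -0.3, -1.5]
width: 0.435
gripper_force: 15.0
at 0.498 -0.3906
shift cm [-18.67  24.1   -0.04] turn [ 0.  -0.  35.1] pos [ 0.5226 -0.0868  0.1596] t 20.62
```

```bash
python3 -m creep '3.4 -2 2.6 0 0 0 4;3.4 -5 6.4 0 0 0 9;3.4 -8 10.3 0 0 0 15;3.4 -11 14.2 0 0 0 21;3.4 -14 18.1 0 0 0 27'>/dev/null; python3 go.py sq -.04 0 .16 0
```

```text
at 0.498 -0.3906
shift cm [-1.34  7.34 -0.18] turn [-0.  0.  8.] pos [ 0.5037 -0.3162  0.1582] t 21.25
```

```bash
python3 -m creep '3.4 -.6 3.5 0 0 0 4;3.4 -1.1 6 0 0 0 7;3.4 -1.3 7.3 0 0 0 8;3.4 -1.3 7.3 0 0 0 8;3.4 -1.3 7.3 0 0 0 8'>/dev/null; python3 go.py sq -.04 0 .0541 0
```

```text
at 0.498 -0.3906
shift cm [-0.16  0.36 10.39] turn [-0.1 -0.   0.3] pos [ 0.4998 -0.3871  0.1581] t 21.88
```

```bash
python3 -m creep '3.4 -.1 .3 2.5 0 0 0;3.4 -.1 .3 5 0 0 0;3.4 -.1 .3 7.5 0 0 0;3.4 -.1 .3 8.8 0 0 0;3.4 -.1 .3 9.4 0 0 0'>/dev/null; python3 -m creep '3.4 0 0 .2 0 0 0;3.4 0 0 .4 0 0 0;3.4 0 0 .6 0 0 0;3.4 0 0 .7 0 0 0;3.4 0 0 .7 0 0 0'; python3 go.py sq -.04 0 .0541 0
python3 - <<'E'
from vis import *
for n in("scene","top"): np.save(n+"5.npy",vision.get_image(n))
a=cv2.resize(np.load("scene5.npy")[130:240,50:180,::-1],(450,380),interpolation=cv2.INTER_CUBIC)
b=cv2.resize(np.load("top5.npy")[140:250,385:485,::-1],(345,380),interpolation=cv2.INTER_CUBIC)
cv2.imwrite("pics/g5.png",np.hstack([a,b]))
E
```

```text
clock: 23.12
position: [0.498, -0.392, 0.0571]
ee_rot: [3.141, -0.051, 0.0]
force: [-0.2, 0.4, -1.5]
width: 0.43
gripper_force: 15.0
at 0.498 -0.3906
shift cm [-0.   -0.14  0.3 ] turn [ 0.  -0.   0.1] pos [ 0.498  -0.392   0.0571] t 23.12
```

View pics/g5.png

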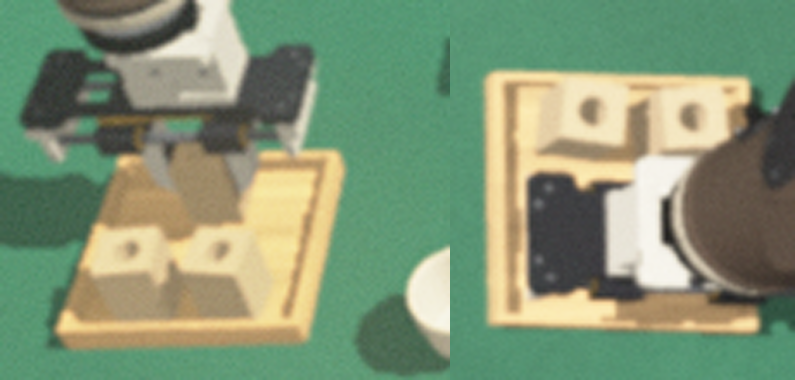

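The square prop is held over the middle of the empty front half. I'll continue down in fine steps.

```bash
python3 -m creep '3.4 0 0 .1 0 0 0;3.4 0 0 .2 0 0 0;3.4 0 0 .2 0 0 0' | grep -E 'pos|force'; python3 -m creep '3.4 0 0 .05 0 0 0;3.4 0 0 .05 0 0 0' | grep -E 'pos|force'; python3 -m creep '3.4 0 0 .05 0 0 0;3.4 0 0 .05 0 0 0' | grep -E 'pos|force'
python3 - <<'E'
from vis import *
im=vision.get_image("scene"); cv2.imwrite("pics/g6.png",cv2.resize(im[160:220,80:140,::-1],(480,480),interpolation=cv2.INTER_CUBIC))
E
```

```text
position: [0.498, -0.3919, 0.0549]
force: [0.3, 0.1, -1.9]
gripper_force: 15.0
position: [0.498, -0.3919, 0.0545]
force: [0.4, 0.1, -1.7]
gripper_force: 15.0
position: [0.4981, -0.392, 0.0541]
force: [0.6, -0.1, -0.1]
gripper_force: 15.0
```

View pics/g6.png

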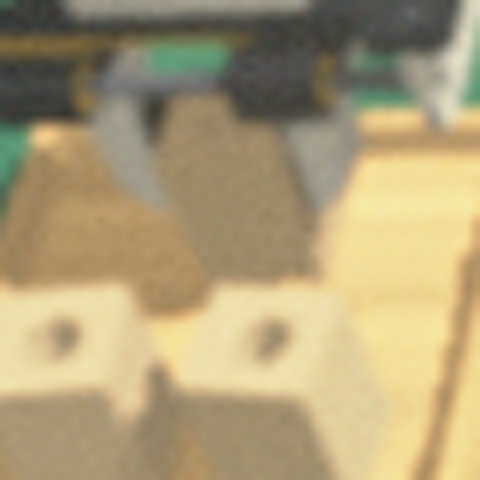

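It's upright, leaning by perspective exactly as the fixed blocks do. The weight has just come off at the predicted height, so I'll release.

```bash
python3 -m creep '3.4 0 0 .03 0 0 0;3.4 0 0 .03 0 0 0' | grep force; python3 -m creep '3.6 0 0 -.03 0 0 0;4 0 0 -.03 0 0 0;4.4 0 0 -.03 0 0 0;5 0 0 -.03 0 0 0;5 0 0 -.03 0 0 0' | grep -E 'wid|pos'; python3 -m creep '5.4 0 0 0 0 0 0;5.4 0 0 -3 0 0 0;5.4 0 0 -6 0 0 0;5.4 0 0 -8 0 0 0;5.4 0 0 -9 0 0 0'|grep -E 'pos|wid'
python3 - <<'E'
import numpy as np
w=np.radians(95+120); print(.425+.02*np.cos(w),-.167+.02*np.sin(w)); w=np.radians(81.4+120); print(.4417+.02*np.cos(w),.185+.02*np.sin(w))
E
python3 go.py .4086 -.1785 .14 35
```

```text
force: [-2.3, 1.1, 5.7]
gripper_force: 15.0
position: [0.498, -0.3919, 0.0539]
width: 0.544
position: [0.4984, -0.3922, 0.1453]
width: 0.587
0.40861695911422014 -0.17847152872702093
0.42307888368274943 0.1777024643132476
shift cm [ -9.68 -21.07   0.49] turn [  0.1  -0.1 -36.9] pos [ 0.4984 -0.3922  0.1453] t 25.65
```

```bash
python3 -m creep '3 -9.7 -21 0 0 0 -36.5;3 -9.7 -21 0 0 0 -36.5;3 -9.7 -21 0 0 0 -36.5;3 -9.7 -21 0 0 0 -36.5;3 -9.7 -21 0 0 0 -36.5'|grep pos; python3 go.py .4086 -.1785 .10 35
python3 - <<'E'
from vis import *
for n,Z in(("top",.014),("scene",.014)):
  im=np.load(n+"0.npy"); m=mask(im)
  for c in cv2.findContours(m,cv2.RETR_EXTERNAL,cv2.CHAIN_APPROX_NONE)[0]:
    a=cv2.contourArea(c); 
    if not(130<a<212): continue
    P=np.array([onz(n,p,Z)[:2] for p in c.reshape(-1,2)])
    cen=np.median(P,0)
    M=cv2.moments(c); cen=onz(n,(M["m10"]/M["m00"],M["m01"]/M["m00"]),Z)[:2]
    if not .38<cen[0]<.48: continue
    d=P-cen; r=np.hypot(*d.T); th=np.degrees(np.arctan2(d[:,1],d[:,0]))
    k=r**3; ang=np.degrees(np.angle(np.sum(k*np.exp(3j*np.radians(th)))))/3
    e=cv2.minEnclosingCircle(P.astype(np.float32))
    print(n,"centroid",np.round(cen,4),"arm",round(ang%120,1),"circle",np.round(e[0],4),round(e[1],4))
E
```

```text
position: [0.4063, -0.1761, 0.1438]
shift cm [0.05 0.33 4.38] turn [-0.1  0.1 -0.1] pos [ 0.4063 -0.1761  0.1438] t 26.27
top centroid [ 0.4221 -0.1662] arm 95.5 circle [ 0.4223 -0.166 ] 0.0335
top centroid [0.4414 0.1836] arm 81.6 circle [0.4415 0.1845] 0.0336
scene centroid [ 0.4274 -0.1635] arm 95.6 circle [ 0.426  -0.1676] 0.0375
scene centroid [0.4464 0.1861] arm 82.4 circle [0.4465 0.1839] 0.037
```

```bash
python3 go.py .4077 -.1781 .06 35.5; python3 -m creep '3.2 .05 .3 2 0 0 -.5;3.2 .05 .3 4 0 0 -.5;3.2 .05 .3 6 0 0 -.5;3.2 .05 .3 8 0 0 -.5;3.2 .05 .3 8.4 0 0 -.5'>/dev/null; python3 -m creep '3.2 0 0 0 0 0 0;3.2 0 0 0 0 0 0'|grep -E 'pos|wid'; python3 go.py .4077 -.1781 .025 35.5
python3 - <<'E'
from vis import *
a=cv2.resize(vision.get_image("scene")[125:195,160:260,::-1],(500,350),interpolation=cv2.INTER_CUBIC);b=cv2.resize(vision.get_image("top")[205:275,305:365,::-1],(300,350),interpolation=cv2.INTER_CUBIC)
cv2.imwrite("pics/g7.png",np.hstack([a,b]))
E
```

```text
shift cm [0.01 0.25 8.38] turn [-0.1  0.1 -0.6] pos [ 0.4063 -0.1761  0.1438] t 26.27
position: [0.4106, -0.1814, 0.0606]
width: 0.346
shift cm [-0.05 -0.44  3.56] turn [ 0.1 -0.  -0.4] pos [ 0.4106 -0.1814  0.0606] t 27.15
```

View pics/g7.png

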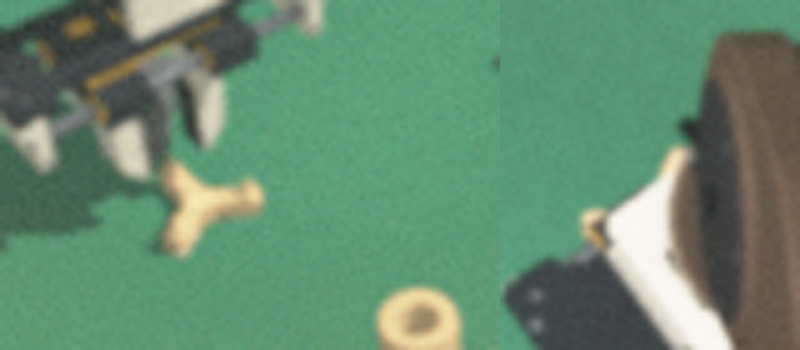

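The fingers hover just above the robot-side arm (left crop (170,175)). I'll correct 4 mm sideways and then descend.

```bash
python3 -m creep '3.2 0 -.44 0 0 0 0;3.2 0 -.44 .5 0 0 0;3.2 0 -.44 .5 0 0 0;3.2 0 -.44 .5 0 0 0' >/dev/null; python3 go.py .4077 -.1781 .025 35.5
```

```text
shift cm [-0.02  0.06  3.  ] turn [-0.   0.  -0.4] pos [ 0.4075 -0.1775  0.055 ] t 27.75
```

```bash
python3 -m creep '3.2 0 .05 .8 0 0 0;3.2 0 .05 1.6 0 0 0;3.2 0 .05 2.3 0 0 0;3.2 0 .05 2.8 0 0 0;3.2 0 .05 3 0 0 0' |grep -E 'force|pos|wid'; python3 -m creep '3.2 0 0 0 0 0 0;2.6 0 0 0 0 0 0;2 0 0 0 0 0 0;1.4 0 0 0 0 0 0;.8 0 0 0 0 0 0' 8|grep -E 'force|pos|wid';python3 -m creep '.8 0 0 0 0 0 0;.8 0 0 0 0 0 0;.8 0 0 0 0 0 0'|grep -E 'force|pos|wid'; python3 go.py st -.057 -.038 .1 0
```

```text
position: [0.4076, -0.1778, 0.0246]
force: [0.1, -0.3, 0.6]
width: 0.349
gripper_force: 0.0
position: [0.4078, -0.1779, 0.0251]
force: [-0.1, -0.5, 2.0]
width: 0.131
gripper_force: 8.0
position: [0.4078, -0.1779, 0.0251]
force: [-2.1, -0.0, 3.1]
width: 0.131
gripper_force: 8.0
at 0.4592 0.3372
shift cm [ 33.84 -39.17  -7.5 ] turn [ 0.   0.  27.9] pos [ 0.4078 -0.1779  0.0251] t 29.38
```

```bash
python3 -m creep '.8 0 0 -.5 0 0 0;.8 0 0 -2 0 0 0;.8 0 0 -5 0 0 0;.8 0 0 -8 0 0 0;.8 0 0 -9 0 0 0' 10|grep -E 'force|pos|wid'; python3 -m creep '.8 3 -3.5 0 0 0 3;.8 6 -7 0 0 0 6;.8 9.5 -11 0 0 0 9;.8 13 -15 0 0 0 12;.8 16 -18.5 0 0 0 15'>/dev/null; python3 go.py st -.057 -.038 .11 0
```

```text
position: [0.4087, -0.1782, 0.1173]
force: [1.3, -0.4, -0.5]
width: 0.128
gripper_force: 10.0
at 0.4592 0.3372
shift cm [ 11.81 -24.4    0.51] turn [-0.  -0.  12.9] pos [0.432  0.0674 0.1151] t 30.62
```

```bash
python3 -m creep '.8 2 -5 0 0 0 3;.8 4.5 -10 0 0 0 6;.8 7 -15 0 0 0 9;.8 9.5 -20 0 0 0 12;.8 11.8 -24.4 0 0 0 12.9'>/dev/null; python3 -m creep '.8 0 0 0 0 0 0;.8 0 0 0 0 0 0;.8 0 0 0 0 0 0'|grep -E 'wid|pper';python3 go.py st -.057 -.038 .031 0
```

```text
width: 0.13
gripper_force: 10.0
at 0.4592 0.3372
shift cm [ 0.06 -0.38  8.38] turn [ 0.1  0.  -0.1] pos [0.4591 0.3334 0.1148] t 31.62
```

```bash
python3 -m creep '.8 0 -.35 1 0 0 0;.8 0 -.35 3 0 0 0;.8 0 -.35 5 0 0 0;.8 0 -.35 6 0 0 0;.8 0 -.35 6.3 0 0 0'>/dev/null; python3 -m creep '.8 0 0 0 0 0 0;.8 0 0 0 0 0 0'|grep -E 'wid|pper';python3 go.py st -.057 -.038 .031 0
python3 - <<'E'
from vis import *
a=cv2.resize(vision.get_image("scene")[140:220,345:455,::-1],(550,400),interpolation=cv2.INTER_CUBIC);b=cv2.resize(vision.get_image("top")[160:260,55:115,::-1],(240,400),interpolation=cv2.INTER_CUBIC)
cv2.imwrite("pics/g8.png",np.hstack([a,b]))
E
```

```text
width: 0.132
gripper_force: 10.0
at 0.4592 0.3372
shift cm [0.01 0.18 2.16] turn [-0.  -0.1  0. ] pos [0.4589 0.339  0.0526] t 32.5
```

View pics/g8.png

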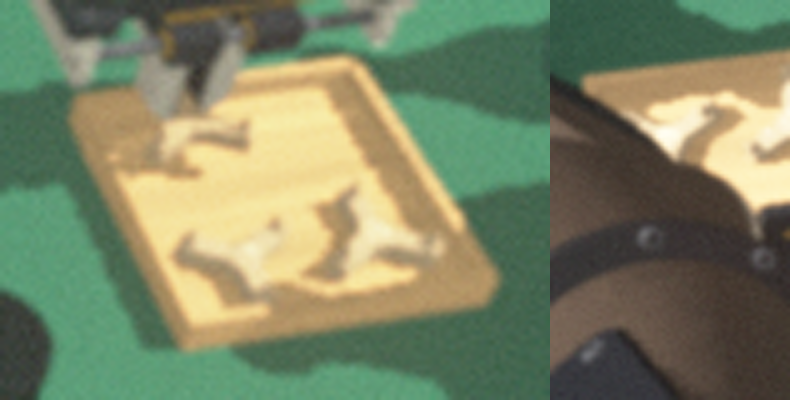

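The held stilt is level above the free front-right part of the tray (left crop (200,140)), clear of the walls and the fixed stilts. I'll lower it.

```bash
python3 -m creep '.8 0 .15 .5 0 0 0;.8 0 .15 1 0 0 0;.8 0 .15 1.4 0 0 0;.8 0 .15 1.7 0 0 0;.8 0 .15 1.8 0 0 0'>/dev/null; python3 -m creep '.8 0 0 .1 0 0 0;.8 0 0 .2 0 0 0;.8 0 0 .2 0 0 0'|grep -E 'pos|force';  python3 -m creep '.8 0 0 .05 0 0 0;.8 0 0 .1 0 0 0;.8 0 0 .1 0 0 0'|grep -E 'pos|force';python3 go.py st -.057 -.038 .0312 0
```

```text
position: [0.4588, 0.3371, 0.032]
force: [0.9, 0.3, -0.2]
gripper_force: 10.0
position: [0.4588, 0.3372, 0.0312]
force: [-0.3, -0.7, 2.4]
gripper_force: 10.0
at 0.4592 0.3372
shift cm [ 0.04  0.01 -0.  ] turn [ 0. -0.  0.] pos [0.4588 0.3372 0.0312] t 33.98
```

Contact. I'll release, lift and move to stilt L at (.443,.1845), arm at 201.8°.

```bash
python3 -m creep '1 0 0 0 0 0 0;1.4 0 0 0 0 0 0;1.8 0 0 0 0 0 0;2 0 0 0 0 0 0;2 0 0 0 0 0 0'|grep -E 'pos|force|wid';  python3 -m creep '2 0 0 -.5 0 0 0;2 0 0 -2 0 0 0;2 0 0 -4 0 0 0;2.6 0 0 -6 0 0 0;3.2 0 0 -8 0 0 0'|grep -E 'pos|wid'; python3 go.py .4244 .1771 .1 21.8
```

```text
position: [0.4587, 0.3372, 0.031]
force: [-0.4, -0.4, 0.5]
width: 0.218
gripper_force: 0.0
position: [0.4589, 0.3373, 0.1129]
width: 0.329
shift cm [-5.44 15.46  1.27] turn [ -0.   -0.1 -14.6] pos [0.4589 0.3373 0.1129] t 35.23
```

```bash
python3 -m creep '3.2 -5.4 15.4 1 0 0 -14.6;3.2 -5.4 15.4 1 0 0 -14.6;3.2 -5.4 15.4 1 0 0 -14.6;3.2 -5.4 15.4 3 0 0 -14.6;3.2 -5.4 15.4 4.8 0 0 -14.6'>/dev/null;python3 -m creep '3.2 0 0 0 0 0 0;3.2 0 0 0 0 0 0;3.2 0 0 0 0 0 0'|grep wid; python3 go.py .4244 .1771 .025 21.8
python3 - <<'E'
from vis import *
im=vision.get_image("scene");np.save("scene8.npy",im);t=vision.get_image("top");np.save("top8.npy",t)
a=cv2.resize(im[130:220,300:450,::-1],(600,360),interpolation=cv2.INTER_CUBIC);b=cv2.resize(t[160:250,55:105,::-1],(200,360),interpolation=cv2.INTER_CUBIC)
cv2.imwrite("pics/g9.png",np.hstack([a,b]))
E
```

```text
width: 0.347
shift cm [-0.1   0.06  3.89] turn [ 0.  -0.1  0. ] pos [0.425  0.178  0.0639] t 36.23
```

View pics/g9.png

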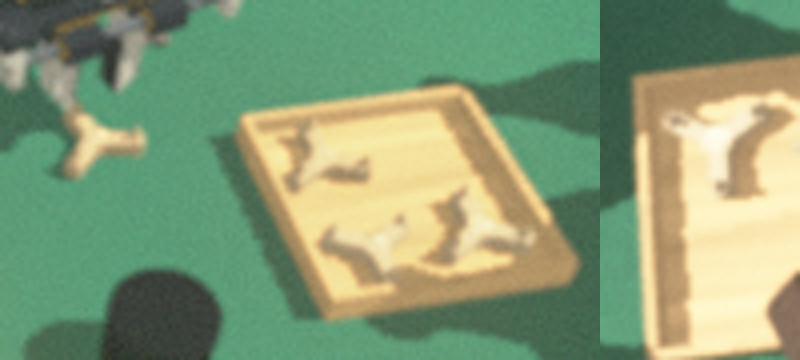

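The first stilt lies flat, pins up, in the tray's front half ((315,160)), and stilt L is under the fingers. I'll descend and grasp.

```bash
python3 -m creep '3.2 -.05 .06 1 0 0 0;3.2 -.05 .06 2 0 0 0;3.2 -.05 .06 3 0 0 0;3.2 -.05 .06 3.7 0 0 0;3.2 -.05 .06 3.9 0 0 0' |grep -E 'force|pos|wid'; python3 -m creep '3.2 0 0 0 0 0 0;2.6 0 0 0 0 0 0;2 0 0 0 0 0 0;1.4 0 0 0 0 0 0;.8 0 0 0 0 0 0' 10|grep -E 'force|pos|wid';python3 -m creep '.8 0 0 0 0 0 0;.8 0 0 0 0 0 0;.8 0 0 0 0 0 0'|grep -E 'force|pos|wid'; python3 go.py st -.057 .038 .1 0
```

```text
position: [0.424, 0.1768, 0.0233]
force: [-0.8, 1.0, 0.9]
width: 0.351
gripper_force: 0.0
position: [0.4244, 0.1769, 0.0242]
force: [0.2, 0.4, 1.7]
width: 0.133
gripper_force: 10.0
position: [0.4244, 0.1769, 0.0241]
force: [0.0, 0.5, 4.1]
width: 0.13
gripper_force: 10.0
at 0.4497 0.4126
shift cm [ 11.11 -20.93  -7.59] turn [ 0.  -0.  14.6] pos [0.4244 0.1769 0.0241] t 37.95
```

```bash
python3 -m creep '.8 0 0 -.5 0 0 0;.8 0 0 -2 0 0 0;.8 0 0 -5 0 0 0;.8 0 0 -8 0 0 0;.8 0 0 -9 0 0 0'|grep -E 'wid|pper'; python3 -m creep '.8 2 -4 0 0 0 3;.8 4.5 -8.5 0 0 0 6;.8 7 -13 0 0 0 9;.8 9.5 -18 0 0 0 12;.8 11.1 -20.9 0 0 0 14.6'>/dev/null; python3 -m creep '.8 0 0 0 0 0 0;.8 0 0 0 0 0 0;.8 0 0 0 0 0 0'|grep -E 'wid|pper';python3 go.py st -.057 .038 .0302 0
```

```text
width: 0.132
gripper_force: 10.0
width: 0.132
gripper_force: 10.0
at 0.4497 0.4126
shift cm [ 0.   -0.22  8.37] turn [ 0.1  0.  -0. ] pos [0.45   0.4105 0.1139] t 39.58
```

```bash
python3 -m creep '.8 0 -.2 1 0 0 0;.8 0 -.2 3 0 0 0;.8 0 -.2 5 0 0 0;.8 0 -.2 6 0 0 0;.8 0 -.2 6.4 0 0 0'>/dev/null; python3 -m creep '.8 0 0 0 0 0 0;.8 0 0 0 0 0 0;.8 0 0 0 0 0 0'|grep -E 'wid|pper';python3 go.py st -.057 .038 .0302 0
```

```text
width: 0.127
gripper_force: 10.0
at 0.4497 0.4126
shift cm [-0.02  0.18  2.03] turn [-0. -0.  0.] pos [0.4496 0.4144 0.0505] t 40.58
```

```bash
python3 -m creep '.8 0 .15 .5 0 0 0;.8 0 .15 1 0 0 0;.8 0 .15 1.4 0 0 0;.8 0 .15 1.6 0 0 0;.8 0 .15 1.7 0 0 0'>/dev/null; python3 -m creep '.8 0 0 .1 0 0 0;.8 0 0 .2 0 0 0;.8 0 0 .2 0 0 0'|grep -E 'pos|force';  python3 -m creep '.8 0 0 .05 0 0 0;.8 0 0 .1 0 0 0;.8 0 0 .1 0 0 0'|grep -E 'pos|force';python3 go.py st -.057 .038 .0302 0
```

```text
position: [0.4495, 0.4127, 0.031]
force: [-1.4, 0.0, 0.3]
gripper_force: 10.0
position: [0.4496, 0.4127, 0.0302]
force: [-1.3, -0.6, 2.6]
gripper_force: 10.0
at 0.4497 0.4126
shift cm [0.01 0.01 0.  ] turn [-0. -0.  0.] pos [0.4496 0.4127 0.0302] t 41.95
```

Contact. I'll release and lift. Then I'll back off toward the robot and check the whole bench.

```bash
python3 -m creep '1 0 0 0 0 0 0;1.4 0 0 0 0 0 0;1.8 0 0 0 0 0 0;2 0 0 0 0 0 0;2 0 0 0 0 0 0'|grep -E 'pos|force|wid';  python3 -m creep '2 0 0 -.5 0 0 0;2 0 0 -2 0 0 0;2 0 0 -5 0 0 0;2 0 0 -10 0 0 0;2 0 0 -15 0 0 0'|grep -E 'pos|wid'; python3 -m creep '2 -8 8 -3 0 0 0;2 -8 10 -3 0 0 0;2 -8 14 -3 0 0 0;2 -8 20 -3 0 0 0;2 -8 20 -3 0 0 0'|grep -E 'pos|wid'
python3 - <<'E'
from vis import *
im=vision.get_image("scene");np.save("scene9.npy",im);t=vision.get_image("top");np.save("top9.npy",t)
a=cv2.resize(im[110:270,40:460,::-1],(800,305),interpolation=cv2.INTER_CUBIC);b=cv2.resize(t[100:255,55:480,::-1],(800,292),interpolation=cv2.INTER_CUBIC)
cv2.imwrite("pics/g10.png",np.vstack([a,b]))
E
```

```text
position: [0.4496, 0.4126, 0.03]
force: [0.2, 0.4, -0.4]
width: 0.216
gripper_force: 0.0
position: [0.4494, 0.4126, 0.1826]
width: 0.214
position: [0.396, 0.1995, 0.2109]
width: 0.216
```

View pics/g10.png

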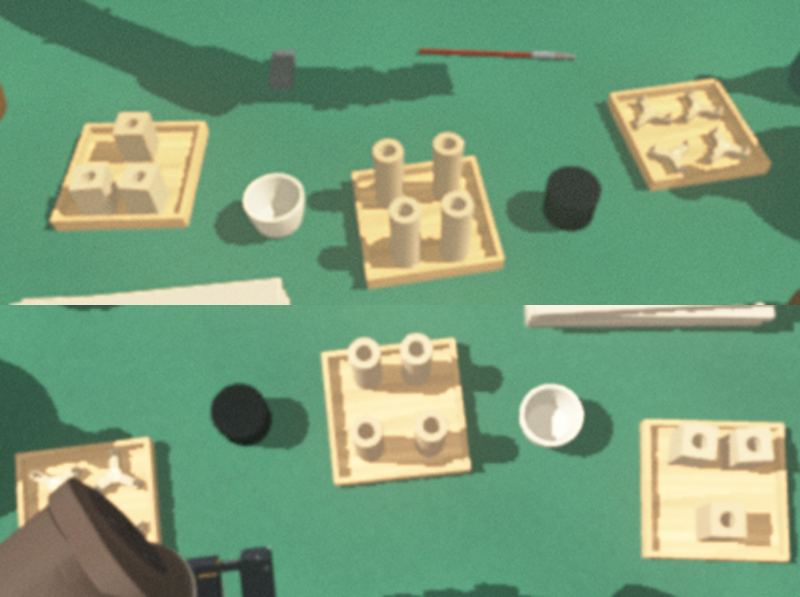

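The final picture shows all five pieces upright or flat in the right trays: square prop (135,130), tall props (388,165) and (447,155), stilts (650,110) and (700,105). The cup (273,205) and jar (572,197) haven't moved, and the robot is clear of everything.

```bash
python3 -c "
from cell import job
print(job.sign_off())"
```

```text
the job is handed in; nothing more can be done
None
```

All five pieces are in their own kind's trays, props upright and stilts flat with pins up; the cup and jar were not touched, and the job was handed in at about 44 s of the 131 s allowed.

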